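# Switch off the idle phone charger at the desk power strip

## Robot

A 6-joint arm with a two-finger parallel gripper is mounted at the origin on the work surface. World frame = base frame: x ahead of the robot, y to its left, z up, the work surface at z = 0. Lengths are in mm, angles in rad, forces in N, time in s.
With the tool pointing down it reaches from about 275 to 725 mm from the base axis. Payload 15.9 kg.
Tool frame: the origin (TCP) lies on the centre line of the jaws, within the pads' length; the fingertips stand 25 mm ahead of it and the grasp point (between the pads) lies 6 mm ahead of it; z points along the fingers, x is the direction in which the jaws open and shut, and the axes are right-handed (so a half turn about z gives the same grasp; the last joint's range is limited). The gripper opens to 85 mm and grips with 20 to 120 N. Pads are 22 mm wide; open, the fingers measure 114 mm over their backs; the gripper's body (76 mm by 85 mm) begins 54 mm behind the grasp point. The pads swing forward as they close: fully open they stand 13 mm farther back than shut.
Start: joints at [-1.349, 0.213, -0.034, 1.323, 0, 1.571], TCP at [109.988, -487.738, 256.306] pointing down, gripper open.
Joint ranges: [-2.98, 2.98], [-0.74, 1.72], [-1.14, 1.35], [-2.1, 2.04], [-1.57, 1.44], [-3.14, 3.14]. Speed limits (rad/s): [1.89, 1.89, 2.39, 2.57, 3.14, 3.14].

## Interface

Orientations are given as a rotation vector (axis times angle).
In Python, from plant import r, eyes, ticket gives the robot as it stands.
- The arm moves only by the tool arm_command, never from a script. Its argument "moves" is a list that holds one entry, the list of rows, each a list of 7 numbers: the turn, a rotation vector about the tool's x, y, z in rad, then the shift along the tool's x, y, z in m, then the opening, from -1 (shut) to 1 (fully open). A call has 1 to 12 rows; each row is the pose to reach, as a shift and turn from the pose commanded when the call began, along the tool's axes at that moment; what a row does not reach only later rows make up. A row lasts 1/10 s, in which the tool goes at most 50 mm and 8.59 degrees, less where a joint would pass 70% of its speed; a pose out of reach is approached as far as the arm can. A call with a gripper value outside its range is refused whole. The fingers move at their own pace and stop on an object; "force" is the grip in N (left out, the last holds). Time passes only in rows, so rows that repeat a pose let the fingers close. It gives the time, the measured TCP pose, the force and the opening at its end, in the units of the state.
- r.sense(): the state, without advancing time (a new reading comes with each control period).
- eyes.snapshot(name): name is "scene" or "top" or "wrist"; returns the picture (480x640x3 uint8, blue, green, red); there is no depth.
- eyes.get_calibration(name): a dict with "vertical_fov" (degrees; the focal length in pixels is half the picture's height over the tangent of half this angle, whatever the lens; pixels are square), "cx", "cy" (the principal point, pixels), "k1" (the pictures are not rectified: a ray, as slopes to the right and down, at radius r is drawn at 1 + k1 r^2 times it, then the intrinsics apply), "eye" and "orientation" of the camera in the world. Camera axes: x right, y down, z forward; pixel columns grow to the right and rows downward; lengths in mm; the calibration is good to about 2 mm. A picture is of the moment at which its call begins: read the wrist's pose just before it. get_calibration takes no time and is no camera call; for the wrist camera it gives the pose at the moment of the call.
- ticket.finish_job(): hands the job in, once; it reports no verdict.
The state is a dict: "t": time; "joints": joint angles; "qvel": joint speeds; "joint_efforts": joint torques, N m; "position": TCP position; "eef_rot": TCP orientation; "ft_force": force on the tool from outside, world axes, zero at the start; "wrist_torque": the same for the moment, N m; "finger_gap": finger opening in mm.
Only numpy, scipy, OpenCV 4.12 (cv2) and the standard library are available. Lean on these libraries where they do the work, as an engineer would, in place of code of your own. Each camera call takes 0.05 s, during which the arm holds its last target. There are 200 camera calls.

## Task

The small charger in the desk's power strip is idle: switch off its outlet by pressing the raised end of the rocker switch in front of it, lightly, with the fingertips, until the rocker tips over. Leave the other three switches as they are, do not touch either charger or pull it out, do not disturb the things lying around, and draw the hand back clear when done.

Things in the scene. Friction and masses are not known exactly. Their poses are not given: they have to be found in the camera images.
- strip: Aluminium power strip with black end caps, 310 long (its y axis), 92 deep (x), 44 high, screwed to the desk. Origin under its centre, z up; x points away from the robot, from the rocker row to the outlet row. Four outlet modules along y, 60 apart, in any order (small charger, big charger, two empty), each a dark grey outlet with its black rocker in front (robot's side).
- outlet_small: The outlet module that the small charger is plugged into, 84 (x) by 58 (y), 14 thick. Origin at the centre of its underside, 30 above the desk; axes parallel to the strip's. Its top face is at z = 14 of this frame (44 above the desk). The outlet's centre lies at x = +20, y = 0; its rocker's pivot lies at x = -18, y = 0, z = 14, the pivot running along y.
- outlet_big: The like module that the big charger is plugged into; same frame and sizes.
- rocker_small (a joint): THE SWITCH TO PRESS, tilt in rad. Black rocker 26 (module x) by 20 (y), top a shallow V. +0.2 = on, as it starts: the outlet-side end is down, the robot-side end raised (tip 9 above the module's face). -0.2 = off: robot-side end down, its facet level, 4 above the face. Over-centre spring: pressed down at the raised end it gives at about 4 N, snaps and stays; on its stop it gives about 6 N per mm.
- rocker_small_near (a point): Point on the top of that rocker near its robot's-side (raised) end, 11 from the pivot: the spot to press. It moves with the rocker, about 4 down when it tips to off.
- rocker_big (a joint): Tilt of the rocker of the big charger's outlet, same meaning; starts on (+0.2) and must stay on.
- rocker_spare1 (a joint): Tilt of the rocker of an empty outlet; starts on (+0.2) and must stay on.
- rocker_spare2 (a joint): Tilt of the rocker of the other empty outlet; starts off (-0.2) and must stay off.
- charger_small: Small white plug-in phone charger, 26 (x) by 28 (y), 33 high above the outlet face (top 77 above the desk), one port on top, loose in its outlet. Origin at the centre of its underside, on the outlet face; it must stay plugged in and untouched.
- charger_big: Big white plug-in charger, 36 (x) by 52 (y), 47 high above the outlet face (top 91 above the desk), two ports on top. Origin at the centre of its underside; it must stay plugged in and untouched.
- figure: Silver toy bear figure, standing, 75 wide, 107 high, origin under its feet, beyond the strip's +y end. Bystander.
- calculator: Cream desk calculator lying flat, 155 by 100 by 21, origin under its centre, behind the strip. Bystander.
- tape_roll: Roll of brown tape lying flat, 96 across, 24 high, origin under its centre, behind the strip. Bystander.
- stapler: Red and black stapler, 150 by 36 by 49 high, origin under its centre, beyond the strip's -y end. Bystander.

How it is judged:
By the outcome, as a careful person would: the job done as asked, in the order asked, and still so for the second after the job is handed in, with the robot touching nothing.
It also fails if it takes over 35 s, if anything falls off the work surface, if the arm or the gripper's body presses on something with over 40 N, if the wrist force passes 120 N, or if a joint passes its speed limit or range.

## Working session

There is one attempt and no reset: what is moved stays moved. The work goes in short steps, Python scripts to look and compute and a tool call to move; the robot and the scene stay as the last step left them, time stands still between calls to the robot, and variables do not carry over. Pictures are saved under pics/ and viewed, about 8 in all and at most 12, crops included, and the job is handed in when it is done.

Besides the shell and the picture viewer there is one more tool, called after "Emit:" as name([rows], argument=value, ...), one row to a line, values as JSON. arm_command: Moves the arm, as the interface text tells. Its arguments: {"type":"object","properties":{"moves":{"type":"array"},"force":{"type":"number"}},"required":["moves"]}

```bash
mkdir -p pics; cat > h.py <<'E'
import numpy as np, cv2
from scipy.spatial.transform import Rotation as R
from plant import r, eyes, ticket
def K(c): 
    f=240/np.tan(np.radians(c["vertical_fov"])/2); return f
def rotm(o):
    o=np.array(o,float)
    return o if o.shape==(3,3) else (R.from_rotvec(o).as_matrix() if o.size==3 else R.from_quat(o).as_matrix())
def ray(c,u,v):
    f=K(c); p=np.array([[[(u),(v)]]],float)
    M=np.array([[f,0,c["cx"]],[0,f,c["cy"]],[0,0,1]])
    q=cv2.undistortPoints(p,M,np.array([c["k1"],0,0,0,0.]))[0,0]
    return rotm(c["orientation"])@np.array([q[0],q[1],1])
def plane(c,u,v,z):
    d=ray(c,u,v); e=np.array(c["eye"],float); return e+d*(z-e[2])/d[2]
E
python3 - <<'E'
from h import *
for n in("scene","top"):
    c=eyes.get_calibration(n);print(n,c);cv2.imwrite(f"pics/{n}0.png",eyes.snapshot(n))
print(eyes.get_calibration("wrist"));print(r.sense())
E
```

```text
scene {'vertical_fov': 48.59554288878306, 'cx': 328.01616807540864, 'cy': 233.85875753421485, 'k1': 0.024921994426759773, 'eye': array([1466.31347153, -426.04247577,  678.46060416]), 'orientation': array([-1.93028299, -1.08060585,  0.59475112])}
top {'vertical_fov': 44.75181223398797, 'cx': 320.6372197302519, 'cy': 236.94632562396777, 'k1': 0.02376052793757905, 'eye': array([ 465.51462544,   86.05084449, 1452.53946702]), 'orientation': array([-2.15764658,  2.1492094 , -0.1296655 ])}
{'vertical_fov': 69.8829507564983, 'cx': 328.0911029758052, 'cy': 235.0475506392605, 'k1': -0.04055280445710621, 'eye': array([ 176.26352644, -472.72909246,  372.04466422]), 'orientation': array([ 2.27784103, -1.81987095, -0.25481339])}
{'t': 0.1, 'joints': array([-1.34898987e+00,  2.13303750e-01, -3.49780563e-02,  1.32347782e+00,
       -2.75695305e-05,  1.57077946e+00]), 'qvel': array([ 0.00047686, -0.00171535,  0.00184643, -0.00039815, -0.0032678 ,
       -0.00126555]), 'joint_efforts': array([-7.38415547e-03, -6.87244749e+01,  4.87805307e+01,  1.21417901e-02,
       -4.44626594e-04,  6.87388599e-07]), 'position': array([ 109.92950288, -487.49196301,  255.87448414]), 'eef_rot': array([-2.45321778e+00,  1.96155072e+00,  1.20861115e-03]), 'ft_force': array([-0.00621931, -0.79241676, -0.48250909]), 'wrist_torque': array([ 0.06092763, -0.03823448,  0.06625299]), 'finger_gap': 85.38784069445374}
```

View pics/top0.png

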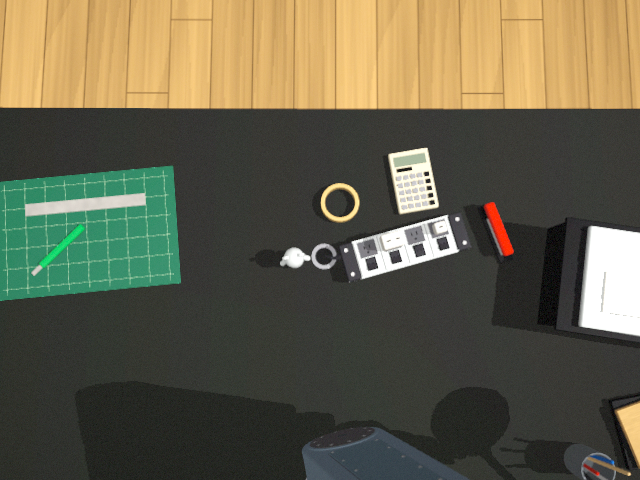

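View pics/scene0.png

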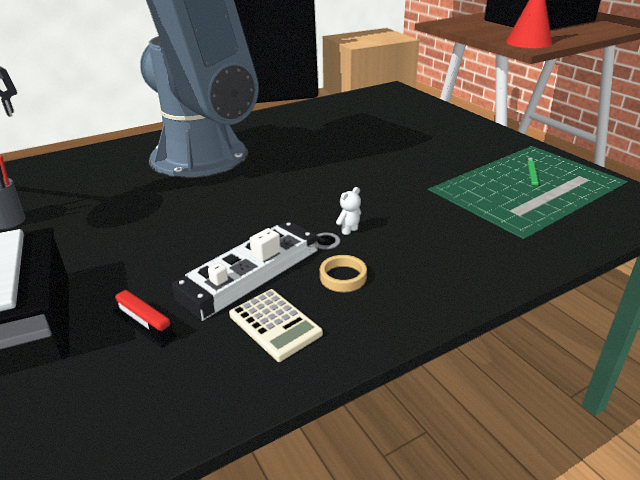

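The strip runs from (345,262) to (467,232) in the top view. Its modules from left (+y) are empty, big charger, empty, small charger, so the target rocker is near (442,243). I'll zoom in and measure it.

```bash
python3 - <<'E'
from h import *
c=eyes.get_calibration("top");im=cv2.imread("pics/top0.png")
cv2.imwrite("pics/topc.png",cv2.resize(im[205:285,335:475],None,fx=5.7,fy=5.7,interpolation=cv2.INTER_CUBIC))
for z,u,v in((44,372,264),(44,396,257),(44,421,250),(46,443,243),(77,441,227),(91,392,241)): print(u,v,plane(c,u,v,z).round(1))
g=im[205:285,335:475].min(2); m=np.uint8(g>140); m=cv2.morphologyEx(m,cv2.MORPH_CLOSE,np.ones((15,15)))
n,l,s,ce=cv2.connectedComponentsWithStats(m); i=1+s[1:,4].argmax()
cn=cv2.findContours(np.uint8(l==i),0,2)[0][0]; b=cv2.boxPoints(cv2.minAreaRect(cn))+[335,205]
for p in b: print(p,plane(c,*p,44).round(1))
E
```

```text
372 264 [578.7 -29.7  44. ]
396 257 [595.9 -87.9  44. ]
421 250 [ 613.2 -148.6   44. ]
443 243 [ 630.2 -201.8   46. ]
441 227 [ 664.9 -191.6   77. ]
392 241 [629.3 -73.2  91. ]
[324.70062828 231.35482979] [658.  85.  44.]
[447.87780762 187.06640053] [ 768.8 -217.1   44. ]
[469.59631348 247.47097778] [ 619.8 -266.2   44. ]
[346.41913605 291.75940704] [511.5  32.2  44. ]
```

View pics/topc.png

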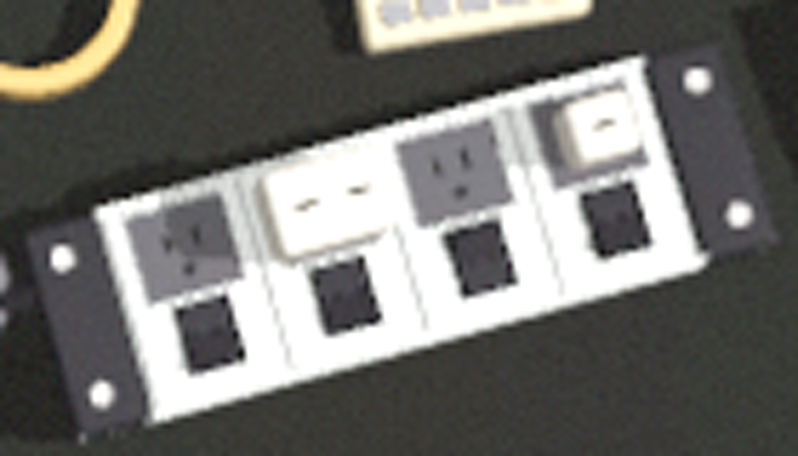

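The four rocker centres lie on one line, 59.9 mm apart per 60 mm pitch, which fits the strip. The strip's yaw is about 16.7° and the small rocker's pivot is near (630,-202). I'll work out a hover pose next.

```bash
cat >> h.py <<'E'
def go(p,yawx):
    """shift (m) and turn for tool pointing down, tool x at angle yawx, from measured pose"""
    s=r.sense(); A=R.from_rotvec(s["eef_rot"]); x=np.array([np.cos(yawx),np.sin(yawx),0]); z=np.array([0,0,-1.])
    T=R.from_matrix(np.c_[x,np.cross(z,x),z])
    print("turn",(A.inv()*T).as_rotvec().round(4),"shift m",(A.inv().apply(np.array(p)-s["position"])/1000).round(4),"F",s["ft_force"].round(2),"gap",s["finger_gap"],"t",s["t"])
E
python3 -c "
from h import *
b=np.array([578.7,-29.7]);a=np.array([630,-202.]);d=a-b;print(np.arctan2(d[1],d[0]))
go((585,-215,190),np.arctan2(d[1],d[0]))"
```

```text
-1.2814174237268416
turn [-0.      0.001  -0.0676] shift m [-0.1612 -0.5234  0.066 ] F [-0.01 -0.79 -0.48] gap 85.38784069445374 t 0.1
```

Emit:
arm_command([
  [[0, 0, 0, -0.013, -0.043, 0, -1], [0, 0, -0.02, -0.026, -0.086, 0, -1], [0, 0, -0.04, -0.04, -0.13, 0, -1], [0, 0, -0.068, -0.053, -0.173, 0, -1], [0, 0, -0.068, -0.067, -0.217, 0, -1], [0, 0, -0.068, -0.08, -0.26, 0.01, -1], [0, 0, -0.068, -0.094, -0.304, 0.02, -1], [0, 0, -0.068, -0.107, -0.347, 0.03, -1], [0, 0, -0.068, -0.121, -0.391, 0.04, -1], [0, 0, -0.068, -0.134, -0.434, 0.05, -1], [0, 0, -0.068, -0.148, -0.478, 0.06, -1], [0, 0, -0.068, -0.161, -0.523, 0.066, -1]],
], force=40)

```text
t: 1.3
position: [585.8, -214.2, 189.2]
eef_rot: [2.519, -1.877, -0.002]
ft_force: [0.3, -1.5, 0.8]
finger_gap: -0.1
```

```bash
python3 - <<'E'
from h import *
s=r.sense();c=eyes.get_calibration("wrist");im=eyes.snapshot("wrist");cv2.imwrite("pics/w1.png",im);np.save("w1.npy",c,allow_pickle=True)
print(s["position"],s["eef_rot"],s["qvel"].round(3),s["t"],c["eye"],c["orientation"]);go((585,-215,190),-1.2814)
E
```

```text
[ 585.79390423 -214.16507329  189.21063147] [ 2.51866243e+00 -1.87699555e+00 -1.87628118e-03] [ 0.587  0.66   0.887  0.215 -0.003  0.586] 1.3 [ 651.06432538 -194.77776963  305.28084595] [ 2.33376687 -1.73775715 -0.24410581]
turn [0.0002 0.0024 0.0037] shift m [ 0.0028  0.0063 -0.0026] F [-2.78  7.96 -2.41] gap 0.19576217284256062 t 1.35
```

View pics/w1.png

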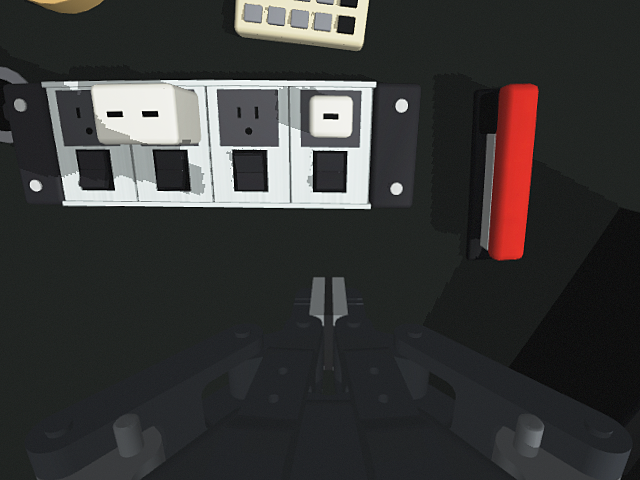

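The wrist view shows the small charger at (331,116) and its rocker at about (330,171). The other rockers are at (250,170), (171,170) and (95,170). The arm was still moving, so I'll retake and measure from a settled frame.

```bash
cat >> h.py <<'E'
def measure(im,c,y0,y1):
    g=im.max(2); m=np.uint8(g<60); out=[]
    m=cv2.morphologyEx(m,cv2.MORPH_OPEN,np.ones((5,5)))
    for cn in cv2.findContours(m,0,2)[0]:
        a=cv2.contourArea(cn); (u,v),wh,an=cv2.minAreaRect(cn)
        if 600<a<4000 and y0<v<y1: out.append((u,v)); print("px",round(u,1),round(v,1),np.round(wh,1),round(an,1),"->",plane(c,u,v,49).round(1),[plane(c,*q,49)[:2].round(1).tolist() for q in cv2.boxPoints(((u,v),wh,an))])
    return sorted(out)
E
python3 - <<'E'
from h import *
c=eyes.get_calibration("wrist");im=eyes.snapshot("wrist");c=eyes.get_calibration("wrist");im=eyes.snapshot("wrist");cv2.imwrite("pics/w2.png",im)
print(c["eye"]);measure(im,c,100,260)
m=np.uint8(im.min(2)>120);m[270:]=0
for cn in cv2.findContours(m,0,2)[0]:
    if cv2.contourArea(cn)>300:print("white",cv2.boundingRect(cn),[plane(c,*q,44)[:2].round(1).tolist() for q in cv2.boxPoints(cv2.minAreaRect(cn))])
s=r.sense();print(s["position"],s["qvel"].round(3),s["t"])
E
```

```text
[ 653.02630888 -192.79239357  303.91339084]
white (43, 82, 336, 131) [[537.7, 11.1], [634.1, 17.6], [697.8, -215.3], [610.3, -243.9]]
white (237, 0, 135, 53) [[695.2, -112.9], [727.4, -107.9], [747.0, -194.0], [715.3, -201.7]]
[ 586.00026069 -213.77631407  188.56171014] [-0.049 -0.047 -0.037  0.004 -0.009 -0.019] 1.45
```

```bash
sed -i '/def measure/,$s/findContours(m,0,2)/findContours(m,1,2)/' h.py; python3 - <<'E'
from h import *
c=eyes.get_calibration("wrist");im=eyes.snapshot("wrist");cv2.imwrite("pics/w3.png",im)
measure(im,c,100,260)
cv2.imwrite("pics/w3c.png",cv2.resize(im[70:230,270:430],(640,640)) [:600])
s=r.sense();print(s["position"],s["t"],s["ft_force"])
E
```

```text
px 330.5 171.5 [41. 33.] 90.0 -> [ 628.4 -202.6   49. ] [[639.0, -186.8], [645.9, -209.7], [617.4, -218.8], [610.3, -195.2]]
px 250.0 170.0 [40. 34.] 90.0 -> [ 612.3 -145.4   49. ] [[622.8, -130.2], [629.9, -153.9], [601.6, -161.1], [594.2, -136.6]]
px 172.0 169.5 [41. 36.] 90.0 -> [596.1 -89.5  49. ] [[607.1, -74.0], [614.6, -99.7], [584.9, -105.4], [577.1, -78.9]]
px 95.0 169.0 [40. 36.] 90.0 -> [579.9 -32.8  49. ] [[590.8, -17.7], [598.5, -44.3], [568.8, -48.2], [560.7, -20.8]]
[ 584.96307281 -214.89099752  189.28731138] 1.5 [-0.54351874 -0.46725138  0.48097745]
```

View pics/w3c.png

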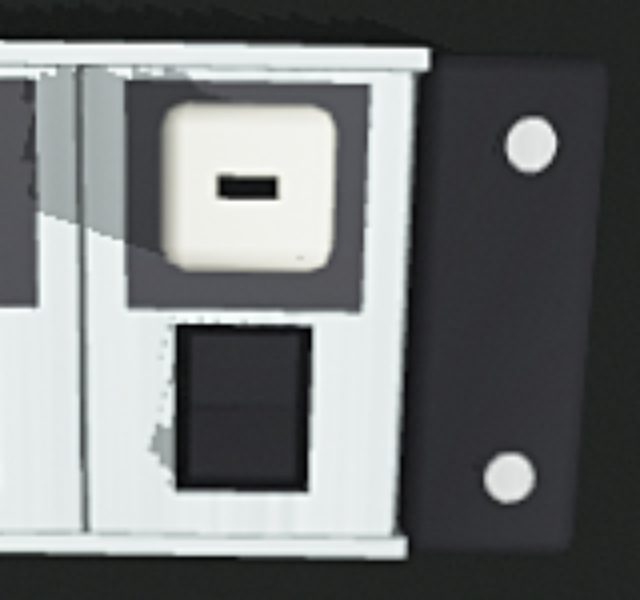

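Both views agree on the pivot to about 2 mm, near (629,-202), with the press point about (617,-206). The fingertips stand 25 mm ahead of the TCP, so first contact should come at TCP z of about 78. I'll go above it first.

```bash
python3 -c "
from h import *
go((617,-205.6,90),-1.287)"
```

```text
turn [0.0014 0.0009 0.0076] shift m [ 0.0004 -0.0335  0.0992] F [-0.54 -0.47  0.48] gap -0.20178207634452577 t 1.5
```

Emit:
arm_command([
  [[0, 0, 0.007, 0, -0.017, 0.02, -1], [0, 0, 0.007, 0, -0.033, 0.04, -1], [0, 0, 0.007, 0, -0.033, 0.06, -1], [0, 0, 0.007, 0, -0.033, 0.08, -1], [0, 0, 0.007, 0, -0.033, 0.092, -1], [0, 0, 0.007, 0, -0.033, 0.098, -1], [0, 0, 0.007, 0, -0.033, 0.099, -1], [0, 0, 0.007, 0, -0.033, 0.099, -1]],
])

```text
t: 2.3
position: [616.5, -206.6, 92.2]
eef_rot: [-2.512, 1.887, -0.001]
ft_force: [-0.2, -0.5, 0.7]
finger_gap: -0.1
```

```bash
python3 - <<'E'
from h import *
im=eyes.snapshot("wrist");cv2.imwrite("pics/w4.png",im);go((617,-205.6,74),-1.287);print(r.sense()["position"])
E
```

```text
turn [-0.0011 -0.0008 -0.0013] shift m [-0.0008 -0.0005  0.0183] F [-0.1  -0.66  0.58] gap -0.21845634343877549 t 2.35
[ 616.70933289 -206.53287081   92.32144645]
```

View pics/w4.png

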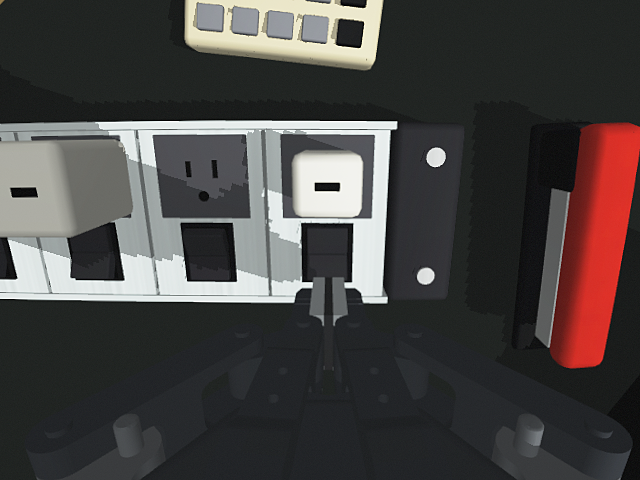

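The tips at (328,277) line up sideways with the rocker, whose edges are at columns 302–353 with the back edge at row 223. I'll check the depth direction.

```bash
python3 - <<'E'
from h import *
c=eyes.get_calibration("wrist");X=np.array([.96,.279]);s=r.sense()["position"][:2]
for n,u,v,z in(("tip far edge",328,277,67),("tip far edge",328,277,75),("rocker back",327,224,46),("spare front",209,282,46),("spare back",209,223,46)): print(n,((plane(c,u,v,z)[:2]-s)@X).round(1))
E
```

```text
tip far edge 8.5
tip far edge 11.8
rocker back 27.5
spare front -3.2
spare back 28.0
```

The pivot lies about 12.3 mm ahead of the TCP, so the tips (about 22 mm deep) stay short of it and sit on the raised end. I'll descend slowly.

Emit:
arm_command([
  [[0, 0, 0, 0, 0, 0.004, -1], [0, 0, 0, 0, 0, 0.008, -1], [0, 0, 0, 0, 0, 0.011, -1], [0, 0, 0, 0, 0, 0.013, -1], [0, 0, 0, 0, 0, 0.014, -1], [0, 0, 0, 0, 0, 0.015, -1], [0, 0, 0, 0, 0, 0.016, -1], [0, 0, 0, 0, 0, 0.016, -1]],
])

```text
t: 3.15
position: [616.3, -206.2, 75.3]
eef_rot: [2.512, -1.886, -0.0]
ft_force: [-0.2, -0.1, -0.2]
finger_gap: -0.0
```

Emit:
arm_command([
  [[0, 0, 0, 0, 0, 0.0005, -1], [0, 0, 0, 0, 0, 0.001, -1], [0, 0, 0, 0, 0, 0.0015, -1], [0, 0, 0, 0, 0, 0.002, -1], [0, 0, 0, 0, 0, 0.002, -1]],
])

```text
t: 3.65
position: [616.4, -206.2, 73.2]
eef_rot: [2.512, -1.886, -0.0]
ft_force: [-0.3, 0.5, 0.4]
finger_gap: -0.3
```

```bash
python3 - <<'E'
from h import *
im=eyes.snapshot("wrist");cv2.imwrite("pics/w5.png",cv2.resize(im[120:320,200:460],None,fx=3,fy=3));s=r.sense();print(s["position"],s["ft_force"])
E
```

```text
[ 616.36769643 -206.1730629    73.26417299] [ 1.89436100e-04  8.40660374e-01 -1.25109255e+00]
```

View pics/w5.png

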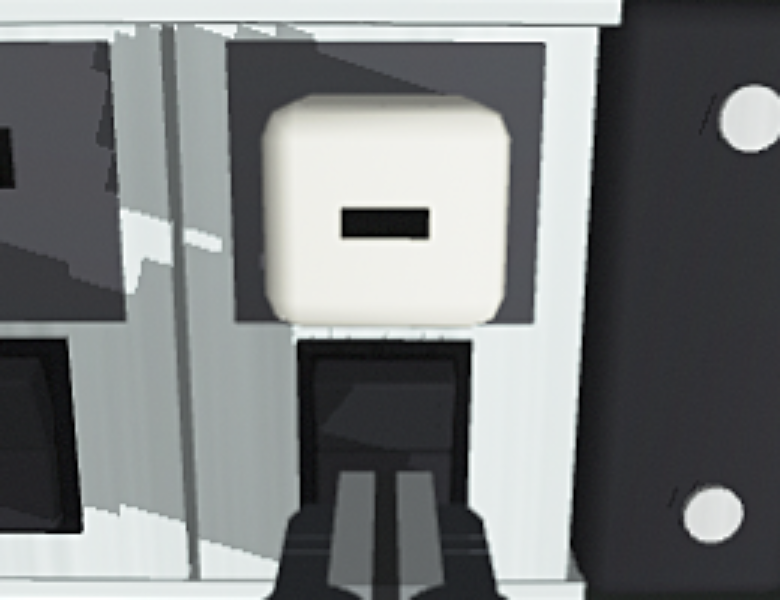

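The tips sit on the robot-side facet in line with the rocker, and the V line is just ahead of them. No lasting force yet. I'll press on in small steps until the stop is felt.

Emit:
arm_command([
  [[0, 0, 0, 0, 0, 0.0005, -1], [0, 0, 0, 0, 0, 0.001, -1], [0, 0, 0, 0, 0, 0.001, -1]],
])

```text
t: 4.0
position: [616.4, -206.2, 72.4]
eef_rot: [-2.512, 1.886, -0.0]
ft_force: [0.1, 0.3, 3.3]
finger_gap: -0.0
```

Emit:
arm_command([
  [[0, 0, 0, 0, 0, 0.0005, -1], [0, 0, 0, 0, 0, 0.0005, -1]],
])

```text
t: 4.2
position: [616.5, -206.3, 72.0]
eef_rot: [-2.512, 1.886, -0.0]
ft_force: [-1.6, -0.0, 4.1]
finger_gap: 0.1
```

The force climbs about 6 N/mm from TCP z near 73, which matches the stop at the off position. I'll draw back to the earlier viewpoint and look.

Emit:
arm_command([
  [[0, 0, 0, 0, 0, -0.01, -1], [0, 0, 0, 0, 0, -0.03, -1], [0, 0, 0, 0, 0, -0.06, -1], [0, 0, 0, 0, 0, -0.09, -1], [0, 0, 0, 0, 0.017, -0.11, -1], [0, 0, 0, 0, 0.033, -0.117, -1], [0, 0, 0, 0, 0.033, -0.117, -1], [0, 0, 0, 0, 0.033, -0.117, -1]],
])

```text
t: 5.0
position: [584.8, -215.4, 189.2]
eef_rot: [-2.512, 1.887, -0.001]
ft_force: [-0.5, -0.7, -0.2]
finger_gap: 0.3
```

```bash
python3 - <<'E'
from h import *
c=eyes.get_calibration("wrist");im=eyes.snapshot("wrist");measure(im,c,100,260);a=cv2.imread("pics/w3.png")
f=lambda i:cv2.resize(np.clip(i[80:220,40:400].astype(float)*1.6,0,255).astype(np.uint8),None,fx=2.1,fy=2.1,interpolation=cv2.INTER_CUBIC)
g=lambda i:np.uint8(np.clip(i*1.0,0,255))
cv2.imwrite("pics/cmp.png",np.vstack([f(a),f(im)]));cv2.imwrite("pics/w6.png",im);s=r.sense();print(s["position"],s["ft_force"],s["t"])
E
```

```text
px 169.0 170.0 [40. 36.] 90.0 -> [595.5 -89.1  49. ] [[606.2, -73.8], [613.5, -99.6], [584.4, -104.8], [576.8, -78.2]]
px 92.5 170.0 [40. 37.] 90.0 -> [579.6 -32.5  49. ] [[590.6, -17.1], [598.1, -44.6], [568.3, -48.2], [560.3, -19.9]]
px 327.5 169.5 [41. 33.] 90.0 -> [ 628.3 -202.3   49. ] [[639.1, -186.7], [645.8, -209.7], [617.2, -218.4], [610.3, -194.7]]
px 248.0 169.0 [40. 34.] 90.0 -> [ 612.4 -145.8   49. ] [[623.0, -130.7], [629.9, -154.5], [601.5, -161.4], [594.4, -136.8]]
[ 584.88197716 -215.26340942  188.63982672] [-0.1646794  -0.85574809  0.50649087] 5.05
```

View pics/cmp.png

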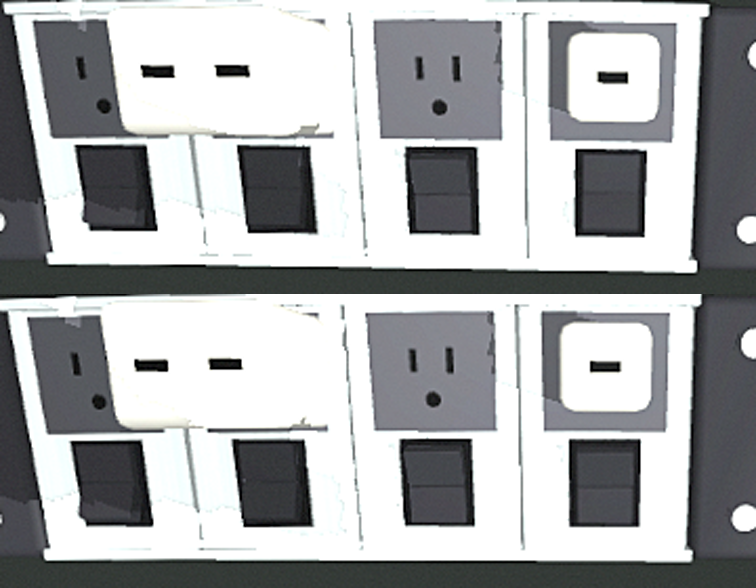

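The target's fold line seems to have moved toward the robot side and now looks like the third rocker. I'll enlarge the rockers alone to be sure.

```bash
python3 - <<'E'
from h import *
o=[]
for n,P in(("w3",[(95,169),(172,169.5),(250,170),(330.5,171.5)]),("w6",[(92.5,170),(169,170),(248,169),(327.5,169.5)])):
    im=cv2.imread(f"pics/{n}.png");row=[]
    for u,v in P:
        p=cv2.getRectSubPix(im,(46,54),(u,v)); row.append(cv2.resize(np.uint8(np.clip((p.astype(float)-10)*4.5,0,255)),None,fx=4.2,fy=4.2,interpolation=cv2.INTER_CUBIC))
        col=cv2.getRectSubPix(im,(12,54),(u,v)).mean((1,2)); print(n,u,col[4:50].round().astype(int))
    o.append(np.hstack(row))
cv2.imwrite("pics/cmp2.png",np.vstack(o))
E
```

```text
w3 95 [166 155  87  24  21  33  36  35  35  35  35  35  35  35  35  35  35  35
  35  35  35  34  32  33  35  35  35  35  35  35  35  35  39  43  44  45
  45  45  45  44  36  24  15 110 225 238]
w3 172 [174 151  80   6  26  37  36  36  36  36  36  35  36  36  36  36  36  36
  36  36  35  35  32  35  36  36  36  36  36  35  35  36  36  36  36  37
  36  36  37  36  25  25  10  24 224 241]
w3 250 [249 235 112  10  20  27  33  33  40  47  46  46  46  46  46  46  46  46
  45  45  46  46  46  45  40  42  48  49  48  48  48  48  48  48  48  48
  48  48  48  48  48  45  27  52 149 224]
w3 330.5 [245 241  35  15  32  51  52  51  50  50  50  50  51  50  50  50  50  50
  49  49  50  48  44  44  47  46  46  46  47  46  47  47  46  47  47  47
  47  47  48  45  38  30  15  56 197 245]
w6 92.5 [171 154  68   9  25  34  36  36  35  35  36  35  35  35  35  35  35  35
  35  36  36  34  33  35  35  35  35  35  36  35  35  36  38  40  43  45
  45  45  43  38  31  15  50 156 228 236]
w6 169 [160 108  38  18  33  37  36  36  36  36  35  35  36  36  36  36  36  35
  36  36  35  33  33  35  36  36  36  35  35  35  36  36  36  35  36  36
  36  36  36  31  24  15  10 116 226 233]
w6 248 [250 233 110  10  20  27  33  33  41  48  46  45  46  46  46  46  46  46
  46  46  46  46  46  46  40  41  48  49  49  48  49  48  48  48  48  48
  48  48  48  48  48  46  26  53 153 225]
w6 327.5 [244 241  55  16  24  27  34  32  39  49  46  46  45  46  46  46  46  46
  46  46  46  45  46  45  41  43  52  50  50  50  50  50  50  50  49  49
  49  49  49  49  49  47  27  37 191 246]
```

View pics/cmp2.png

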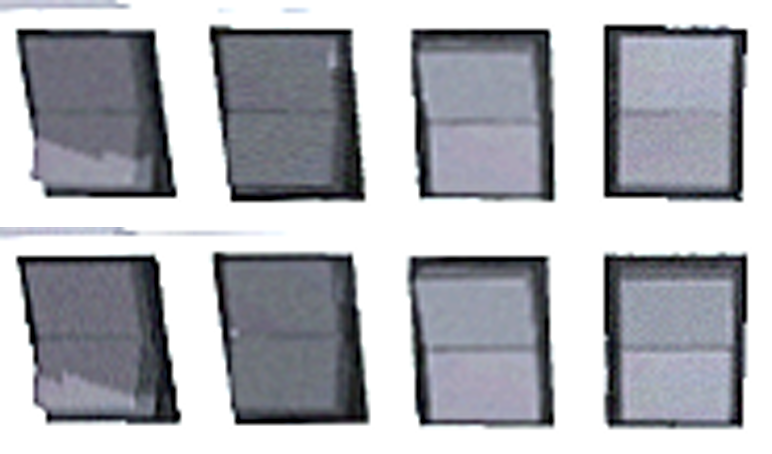

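The target rocker's profile changed from the "on" pattern to match spare2 (off), and the other three are unchanged. I'll lift a little further and hand in.

Emit:
arm_command([
  [[0, 0, 0, 0, 0.02, -0.02, -1], [0, 0, 0, 0, 0.05, -0.04, -1], [0, 0, 0, 0, 0.08, -0.06, -1], [0, 0, 0, 0, 0.08, -0.06, -1], [0, 0, 0, 0, 0.08, -0.06, -1]],
])

```text
t: 5.55
position: [508.2, -237.8, 248.7]
eef_rot: [-2.512, 1.887, -0.0]
ft_force: [0.2, -0.1, -0.3]
finger_gap: 0.6
```

```bash
python3 -c "
from h import *
s=r.sense();print(s['position'],s['ft_force'],s['qvel'].round(3),s['t']);print(ticket.finish_job())"
```

```text
[ 508.18300216 -237.78409315  248.7353474 ] [ 0.1688597  -0.09935723 -0.32269141] [ 0.015  0.029 -0.004 -0.006  0.001  0.003] 5.55
the job is handed in; nothing more can be done
None
```

I switched off the small charger's outlet by pressing the raised end of its rocker with the closed fingertips. The highest force I read was 4.1 N. Then I drew the hand back to about 249 mm above the desk and handed the job in at t = 5.55 s.

- **Target rocker:** in the wrist views before and after, it changed from the "on" look to the same look as the rocker that was already off. The press force also rose at about 6 N/mm near TCP z = 73 mm, as expected on the off stop.
- **Everything else:** the other three rockers look unchanged. Both chargers look in place in the before-and-after view. I did not check the things lying around separately; the hand never went near them.
- **Disagreements:** the snap itself did not show in the readings at the end of each move. The strip's yaw differed by about 0.01 rad between the top and wrist views, and I used the mean. The pivot agreed to within about 2 mm.

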